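# Clear the marker off the spares chest and hold its lid open for stocktaking

### The arm

A 6-joint arm with a two-finger parallel gripper is mounted at the origin on the work surface. World frame = base frame: x ahead of the robot, y to its left, z up, the work surface at z = 0. Lengths are in mm, angles in rad, forces in N, time in s.
With the tool pointing down it reaches from about 300 to 850 mm from the base axis. Payload 4.2 kg.
Tool frame: the origin (TCP) lies between the finger pads, 19 mm behind the fingertips; this is the grasp point; z points along the fingers, y is the line along which they close (so a half turn about z gives the same grasp; the last joint's range is limited). The gripper opens to 91 mm and grips with 3 to 60 N. Pads are 32 mm wide; open, the fingers measure 118 mm over their backs; the gripper's body (76 mm by 178 mm) begins 60 mm behind the grasp point.
Start: joints at [1.098, 0.32, 1.565, -0, 1.257, -0.02], TCP at [251.558, 517.069, 232.776] pointing down, gripper open.
Joint ranges: [-3.11, 3.11], [-0.84, 2.01], [0.21, 2.61], [-1.34, 4.49], [0.05, 2.63], [-2.56, 2.56]. Speed limits (rad/s): [2.57, 2.57, 3.14, 3.14, 3.14, 3.14].

### API

Orientations are given as a rotation vector (axis times angle).
In Python, from station import env gives the robot as it stands.
- The arm moves only by the tool nudge_tcp, called after ">>>" in YAML: its name, and indented under it one key for each argument. Schema: {"type":"object","properties":{"segments":{"type":"array","items":{"type":"object","properties":{"sx":{"type":"number"},"sy":{"type":"number"},"sz":{"type":"number"},"spin":{"type":"number"}},"additionalProperties":false},"minItems":1,"maxItems":20},"finger_gap":{"type":"number"},"force":{"type":"number"},"only":{"type":"string"},"quiet":{"type":"boolean"},"lines":{"type":"string"}},"required":["segments"],"additionalProperties":false}. segments is a list of rows, 1 to 20 of them, each an object with the fields sx, sy, sz (the shift in mm), spin (a turn about the tool's z in rad); a field left out counts as zero; each row is the pose to reach, as a shift and turn from the pose commanded when the call began, along the tool's axes at that moment; what a row does not reach only later rows make up. A row lasts 1/8 s, in which the tool goes at most 62.5 mm and 0.188 rad, less where a joint would pass 70% of its speed; a pose out of reach is approached as far as the arm can. finger_gap is the finger opening in mm, set as the call begins (left out keeps the last). The fingers move at their own pace and stop on an object; force is the grip in N (left out, the last holds). Time passes only in rows, so rows that do not move let the fingers close. The tool returns the time, the measured TCP pose, the force, the opening and the grip force at its end. only (a regular expression) keeps the lines of the reply that match it, lines (a string "A,B") keeps lines A to B, and quiet returns only ok. Input that does not fit is refused with a message, and nothing moves.
- env.sense(): the state, without advancing time (a new reading comes with each control period).
- env.read_camera(name): name is "side" or "top" or "wrist"; returns a dict with "img" (420x560x3 uint8, red, green, blue), "K" (3x3 intrinsics, pixels), "k1" (the pictures are not rectified: a ray, as slopes to the right and down, at radius r is drawn at 1 + k1 r^2 times it, then the intrinsics apply), "extrinsics" (4x4, takes a point from camera to world coordinates). Camera axes: x right, y up, looking along -z (the intrinsics and any distortion apply to the point x, -y, -z); pixel columns grow to the right and rows downward; lengths in mm; the calibration is good to about 2 mm. A picture is of the moment at which its call begins. There is no depth.
- env.job_done(): hands the job in; it is judged then, once.
The state is a dict: "time_s": time; "joint_positions": joint angles; "qvel": joint speeds; "joint_torque": joint torques, N m; "tcp_pos": TCP position; "tool_rot": TCP orientation; "force": force on the tool from outside, world axes, zero at the start; "ft_torque": the same for the moment, N m; "width": finger opening in mm; "grasp_force": force on a finger pad.
Only numpy, scipy, OpenCV 4.12 (cv2) and the standard library are available. Lean on these libraries where they do the work, as an engineer would, in place of code of your own. Each camera call takes 0.05 s, during which the arm holds its last target. There are 200 camera calls.

### The job

I need both hands to count the parts in the blue spares chest, and its lid has no stay, so please hold it open for me. First take the paint marker that was left lying on the lid and stand it in the steel pen pot (either end down, leaning on the rim is fine), then lift the lid by its bar handle to 60 degrees from closed, give or take 5, and finish still holding the handle there with the lid steady. Keep the lid shut until the marker is in the pot, and leave the other stock on the bench where it is.

Things in the scene. Friction and masses are not known exactly. Their poses are not given: they have to be found in the camera images.
- chest: Blue sheet-steel spares chest, fixed to the bench, 180 deep (x) x 300 wide (y) x 110 high with the lid shut. Origin: centre of its underside; x points from its front to its hinge side, y along its width, z up. Flat top of the shut lid 110 above the origin. Two latches on the front, 95 either side of the middle, hang undone below the bar handle. The lid falls shut when let go.
- lid (a joint): Lid angle in rad: 0 shut, grows as the front edge rises; 60 degrees is 1.047; stop at 1.75. The hinge is free-moving with no stay and no spring; lid and handle weigh about 0.63 kg (varies 0.7 to 1.3 times), so 2 to 4 N at the handle lifts it.
- lid_hinge (a point): Middle of the lid's hinge axis, at the rear edge of the chest: 90 behind the chest's origin (chest +x) and 85 up. The axis runs along the chest's y.
- lid_pull (a point): The lid's bar handle: round steel bar 12 in diameter, 130 long, along the chest's y, on two posts 55 either side of its middle. This point: middle of the bar's axis; y along the bar. Lid shut: 222 in front of the hinge axis (chest -x) and 12 above it, 97 above the bench; clear gap of 34 between bar and lid front, open above and below. It swings with the lid about the hinge axis.
- marker: Paint marker with an eight-sided barrel, white with a long red cap at its +x end and a small red plug at the other, 140 long, 16 across the flats, about 30 g; it starts lying on the shut lid, in any direction. Origin: middle of its axis (8 above what it lies on); x runs along its length.
- pot: Round dark steel pen pot, open on top, loose on the bench: outside diameter 80 at the rim tapering to 64 at the foot, 95 high, walls 3 and floor 4 thick, 0.35 kg, empty. Origin: centre of its underside; z up.
- tape_roll: Bystander: roll of orange packing tape lying flat, 100 diameter, 48 high. Origin: centre of its underside.
- flue_collar: Bystander: white flue collar with a terracotta seal, 124 diameter, 52 high. Origin: centre of its underside.
- pipe_offcut: Bystander: short bright flue pipe standing on end, 86 diameter, 150 high. Origin: centre of its underside.
- carton: Bystander: cardboard carton with a white label, 120 (x) x 160 (y) x 100 high. Origin: centre of its underside.
- clip_bin: Bystander: yellow open bin of white pipe clips, 160 (x) x 110 (y) x 70 high. Origin: centre of its underside.

How it is judged:
By the outcome, as a careful person would: the job done as asked, in the order asked, and still so for the second after the job is handed in, while the arm keeps its last pose, push and grip.
It also fails if it takes over 54 s, if anything falls off the work surface, if the arm or the gripper's body presses on something with over 40 N, if the wrist force passes 120 N, or if a joint passes its speed limit or range.

## Working session

There is one attempt and no reset: what is moved stays moved. The work goes in short steps, Python scripts to look and compute and a tool call to move; the robot and the scene stay as the last step left them, time stands still between calls to the robot, and variables do not carry over. Pictures are saved under pics/ and viewed, at most 10 in all, crops included, and the job is handed in when it is done.

```bash
ls; mkdir -p pics
```

Create h.py:
```python
import numpy as np, cv2
from scipy.spatial.transform import Rotation as R
from station import env
def ray(c,u,v):
    K=c["K"];d=np.array([(u-K[0,2])/K[0,0],(v-K[1,2])/K[1,1]]);s=d.copy()
    for _ in range(30): s=d/(1+c["k1"]*(s@s))
    E=np.array(c["extrinsics"]);r=E[:3,:3]@np.array([s[0],-s[1],-1]);return E[:3,3],r/np.linalg.norm(r)
def onz(c,u,v,z):
    o,r=ray(c,u,v);return o+r*(z-o[2])/r[2]
def two(c1,p1,c2,p2):
    o1,r1=ray(c1,*p1);o2,r2=ray(c2,*p2)
    t=np.linalg.lstsq(np.c_[r1,-r2],o2-o1,rcond=None)[0];a=o1+r1*t[0];b=o2+r2*t[1]
    return (a+b)/2,np.linalg.norm(a-b)
def load(n):
    d=dict(np.load(n+".npz"));d["k1"]=float(d["k1"]);return d
def snap(cam,n):
    c=env.read_camera(cam);np.savez(n+".npz",**{k:np.array(c[k]) for k in("img","K","k1","extrinsics")})
    cv2.imwrite("pics/%s.png"%n,c["img"][:,:,::-1]);return c
```

Run:
```python
from h import *
for n in("side","top","wrist"):
    c=snap(n,n+"0");print(n,c["K"][0,0],c["k1"],np.array(c["extrinsics"]).round(2).tolist())
s=env.sense();print(s["tool_rot"],s["tcp_pos"],s["time_s"])
cv2.imwrite("pics/both.png",np.hstack([load("top0")["img"],load("side0")["img"]])[:,:,::-1][:, :])
```

```text
pics
station.py
side 453.2222317932535 -0.0011955975008111467 [[-0.99, 0.09, -0.09, 467.97], [-0.13, -0.76, 0.63, 945.17], [-0.01, 0.64, 0.77, 1202.47], [0.0, 0.0, 0.0, 1.0]]
top 385.2663827641247 -0.0926468933039625 [[-0.0, 0.99, -0.12, 401.12], [-1.0, -0.0, 0.0, 2.18], [0.0, 0.12, 0.99, 1605.38], [0.0, 0.0, 0.0, 1.0]]
wrist 356.4201838679034 -0.01783256722125519 [[0.44, -0.86, -0.25, 180.69], [0.9, 0.42, 0.12, 551.44], [-0.0, -0.28, 0.96, 384.19], [0.0, 0.0, 0.0, 1.0]]
[-7.05116672e-01 -3.06110280e+00  1.98748847e-03] [251.38769803 516.75288837 232.12968   ] 0.15
```

View pics/top0.png

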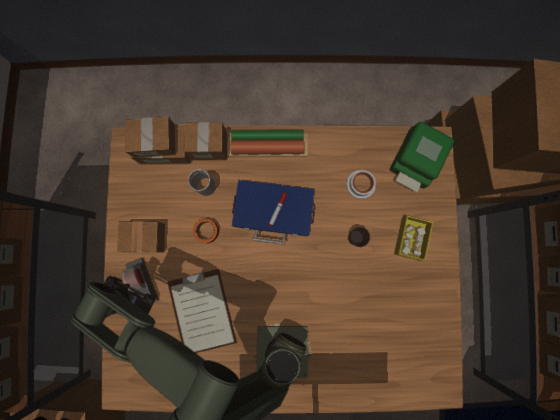

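View pics/side0.png

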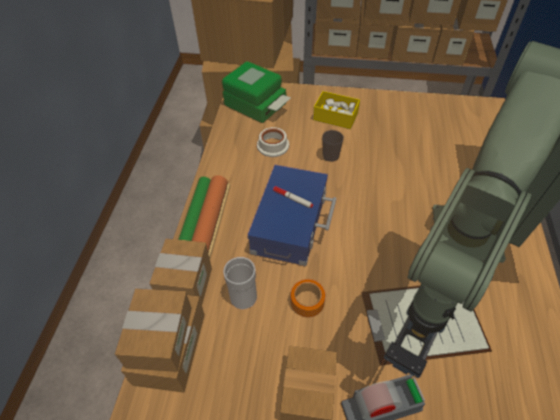

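Top view: the blue chest is at about (274,208), with the marker on it from (271,222) to (283,195) and its red cap at the upper end. The bar handle is near (269,240) and the dark pot at (358,237). In the side view the marker runs from (277,189) to (312,205), the bar is near (327,213) and the pot rim near (333,138).

Run:
```python
from h import *
t=load("top0");s=load("side0")
def mask(c,f,box):
    im=c["img"];h=cv2.cvtColor(im,cv2.COLOR_RGB2HSV).astype(int);m=f(h[...,0],h[...,1],h[...,2]).astype(np.uint8)
    z=np.zeros_like(m);x0,y0,x1,y1=box;z[y0:y1,x0:x1]=m[y0:y1,x0:x1];return z
def big(m):
    n,l,st,c=cv2.connectedComponentsWithStats(m);i=1+np.argmax(st[1:,4]);return (l==i),c[i],st[i]
red=lambda h,S,v:((h<8)|(h>170))&(S>120)&(v>80)
mk=lambda h,S,v:(((h<12)|(h>168))&(S>100)&(v>80))|((S<90)&(v>110))
def ends(c,box):
    m,ce,st=big(mask(c,mk,box));p=np.argwhere(m)[:,::-1].astype(float);mu=p.mean(0)
    d=np.linalg.svd(p-mu,full_matrices=False)[2][0];q=(p-mu)@d
    a,b=mu+d*(q.min()-.3),mu+d*(q.max()+.3);r=np.argwhere(mask(c,red,box))[:,::-1].mean(0)
    if np.linalg.norm(a-r)>np.linalg.norm(b-r):a,b=b,a
    return a,b
te=ends(t,(240,185,312,232));se=ends(s,(262,178,320,216))
for a,b in zip(te,se):print("marker end",a.round(1),b.round(1),two(t,a,s,b),onz(t,*a,118),onz(s,*b,118))
blue=lambda h,S,v:(h>105)&(h<130)&(S>100)&(v>35)
for c,box,n in((t,(220,170,325,250),"t"),(s,(240,150,345,275),"s")):
    m,ce,st=big(mask(c,blue,box));cn=cv2.findContours(m.astype(np.uint8),0,2)[0][0]
    print(n,st,cv2.approxPolyDP(cv2.convexHull(cn),3,True)[:,0].tolist(),cv2.minAreaRect(cn))
# pot dark
for c,box in((t,(335,220,380,255)),(s,(315,122,350,165))):
    m,ce,st=big(mask(c,lambda h,S,v:(v<70)&(S<140),box));print("pot",ce,st)
def up(c,x0,y0,x1,y1):return cv2.resize(c["img"][y0:y1,x0:x1],(400,300),interpolation=cv2.INTER_CUBIC)
cv2.imwrite("pics/crop1.png",np.vstack([np.hstack([up(t,230,175,326,247),up(t,330,210,386,252)]),np.hstack([up(s,245,163,345,238),up(s,305,122,361,164)])])[:,:,::-1])
```

```text
marker end [284.9 192.6] [273.  187.3] (array([634.91134624, -13.15442207, 123.25154624]), np.float64(4.288945296274658)) [633.56154009 -13.20633737 118.        ] [637.90490049 -18.11222428 118.        ]
marker end [269.9 225.3] [312.7 205.2] (array([504.94791675,  45.03986352, 123.01145902]), np.float64(1.2639074296070223)) [505.93402187  45.15907125 118.        ] [504.4853182   40.92444991 118.        ]
t [ 233  181   81   54 3326] [[238, 182], [313, 190], [308, 234], [233, 225]] ((272.8821716308594, 207.26612854003906), (77.25691223144531, 46.26698303222656), 6.9529571533203125)
s [ 249  166   77   82 3816] [[275, 166], [325, 175], [305, 247], [249, 234]] ((287.3786315917969, 205.0830841064453), (60.433956146240234, 77.00902557373047), 14.420774459838867)
pot [358.63363363 236.44744745] [348 227  22  20 333]
pot [331.58530806 145.26303318] [323 132  19  28 422]
```

View pics/crop1.png

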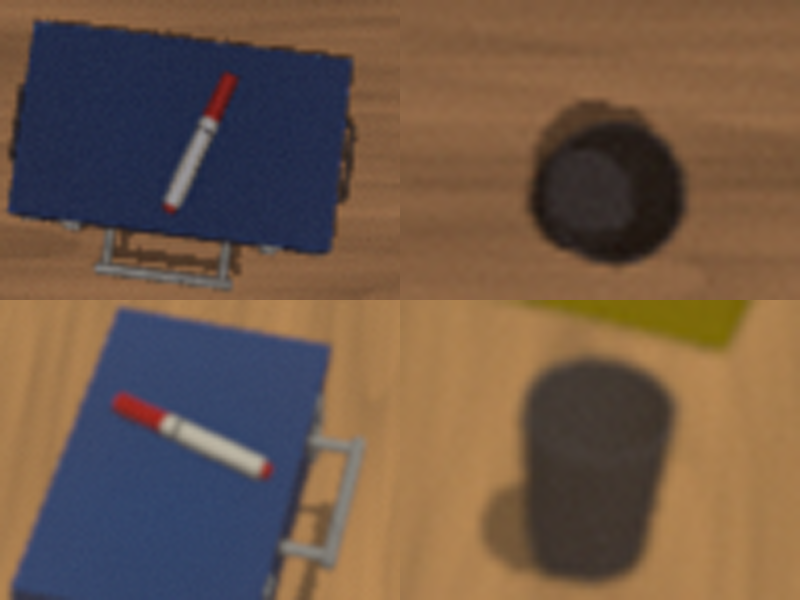

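The crop shows the bar ends at top (253.3,239.3) and (285.4,243.6), and at side (335,198) and (328,228). The pot rim centre is at about top (359.7,236.9) and side (332.7,138.1). The chest and marker are clear and unobstructed.

Run:
```python
from h import *
t=load("top0");s=load("side0")
f=lambda a,b:(lambda r:(r[0].round(1),r[1].round(1)))(two(t,a,s,b))
A=f((253.3,239.3),(328,228));B=f((285.4,243.6),(335,198));print("bar",A,B,(A[0]+B[0])/2,np.linalg.norm(A[0]-B[0]))
print("bar z97",onz(t,253.3,239.3,97),onz(t,285.4,243.6,97))
print("pot",f((359.7,236.9),(332.7,138.1)),onz(t,359.7,236.9,95),onz(s,332.7,138.1,95))
P=[]
for a,b in(((238,182),(275+0,0)),):pass
for p in((238,182),(313,190),(308,234),(233,225)):P.append(onz(t,*p,110));print("lid",P[-1].round(0))
P=np.array(P);print(P.mean(0),[np.linalg.norm(P[i]-P[i-1]).round(0) for i in range(4)],[np.degrees(np.arctan2(*(P[i]-P[j])[[1,0]])) for i,j in((0,3),(1,2))])
print([f((238,182),q) for q in((249,234),)],[f((313,190),q) for q in((275,166),)],[f((308,234),q) for q in((325,175),)])
c=R.from_rotvec(env.sense()["tool_rot"]).as_matrix()
a=np.array([634,-13.8,0]);b=np.array([505.5,44,0]);d=(a-b)/np.linalg.norm(a-b)
print("yaw x",np.degrees(np.arctan2(c[1,0],c[0,0])),"marker",np.degrees(np.arctan2(d[1],d[0])))
m=(a+b)/2+35*d
print(m,c.T@(m+[0,0,180]-env.sense()["tcp_pos"]))
```

>>> nudge_tcp:
  segments:
    - {"sx":-50, "sy":-30}
    - {"sx":-100, "sy":-58, "spin":-0.03}
    - {"sx":-150, "sy":-86, "spin":-0.03}
    - {"sx":-200, "sy":-115, "spin":-0.03}
    - {"sx":-250, "sy":-144, "spin":-0.03}
    - {"sx":-300, "sy":-172, "spin":-0.03}
    - {"sx":-350, "sy":-201, "spin":-0.03}
    - {"sx":-400, "sy":-230, "spin":-0.03}
    - {"sx":-450, "sy":-259, "spin":-0.03}
    - {"sx":-500, "sy":-287, "spin":-0.03}
    - {"sx":-530, "sy":-305, "spin":-0.03}
    - {"sx":-540, "sy":-311, "spin":-0.03}
    - {"sx":-540, "sy":-311, "spin":-0.03}
    - {"sx":-540, "sy":-311, "spin":-0.03}
    - {"sx":-540, "sy":-311, "spin":-0.03}
  finger_gap: 50
  force: 5

```text
time_s: 2.02
tcp_pos: [600.5, 2.3, 233.0]
tool_rot: [-0.657, -3.072, -0.001]
force: [-0.3, -0.2, 0.6]
width: 50.3
grasp_force: 0.0
```

Run:
```python
from h import *
c=snap("wrist","w1");s=env.sense();print(s["joint_positions"],s["tcp_pos"])
cv2.imwrite("pics/w1.png",c["img"][:,:,::-1])
```

```text
[-1.56359698e-02  3.59900750e-01  1.50316997e+00  2.65654659e-04
  1.27830962e+00 -1.16512586e+00] [600.65041322   2.18949953 233.04056403]
```

View pics/w1.png

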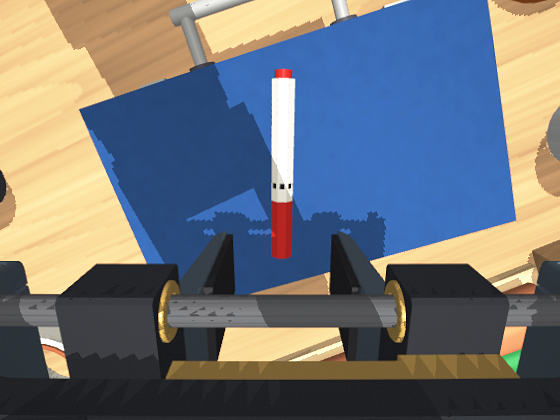

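The wrist picture shows the marker upright in the frame, with its plug tip at (284,69) and its cap tip at (281,258). It is between the fingers and parallel to tool x.

Run:
```python
from h import *
w=load("w1");t=load("top0");s=env.sense();c=R.from_rotvec(s["tool_rot"]).as_matrix()
a=onz(w,281,258,118);b=onz(w,284,69,118);print(a,b,np.linalg.norm(a-b))
sd=load("side0")
print([two(w,p,t,q) for p,q in(((281,258),(284.9,192.6)),((284,69),(269.9,225.3)))])
print([two(w,p,sd,q) for p,q in(((281,258),(273,187.3)),((284,69),(312.7,205.2)))])
d=(a-b)/np.linalg.norm(a-b);m=(a+b)/2+35*d
print("tool delta",c.T@(m+[0,0,14]-s["tcp_pos"]),"marker in tool",c.T@d)
```

```text
[636.99889918 -14.39564549 118.        ] [506.60746453  46.44244012 118.        ] 143.88606218463897
[(array([632.17718981, -12.64623384, 129.29970976]), np.float64(0.8027652004953291)), (array([506.25564435,  46.008331  , 114.4393878 ]), np.float64(1.1887366754042274))]
[(array([636.46283612, -14.07372367, 121.66582826]), np.float64(1.8508499014335784)), (array([505.67935601,  46.01472292, 123.61726597]), np.float64(2.799816174091684))]
tool delta [ -3.00422902   0.26146026 101.04093704] marker in tool [-9.99884884e-01 -1.51727266e-02  8.98530396e-05]
```

>>> nudge_tcp:
  segments:
    - {"sx":-3, "sz":40}
    - {"sx":-3, "sz":75}
    - {"sx":-3, "sz":90}
    - {"sx":-3, "sz":97}
    - {"sx":-3, "sz":100}
    - {"sx":-3, "sz":100}

```text
time_s: 2.82
tcp_pos: [604.4, -0.0, 133.7]
tool_rot: [0.659, 3.07, 0.001]
force: [-0.7, 0.3, 0.5]
width: 50.2
grasp_force: 0.0
```

>>> nudge_tcp:
  segments:
    - {}
    - {}
    - {}
    - {}
  finger_gap: 8
  force: 5

```text
time_s: 3.32
tcp_pos: [603.9, -0.1, 132.9]
tool_rot: [0.659, 3.071, 0.0]
force: [-0.8, 0.3, 0.7]
width: 15.9
grasp_force: 5.0
```

>>> nudge_tcp:
  segments:
    - {"sz":-30}
    - {"sz":-70}
    - {"sz":-110}
    - {"sz":-110}
    - {"sz":-110}

```text
time_s: 3.95
tcp_pos: [603.2, -0.0, 241.9]
tool_rot: [-0.659, -3.07, 0.0]
force: [0.3, 0.7, -0.5]
width: 15.9
grasp_force: 5.0
```

Run:
```python
from h import *
c=snap("wrist","w2");s=env.sense();C=R.from_rotvec(s["tool_rot"]).as_matrix()
for p in([461.3,-307.5,s["tcp_pos"][2]],): print(C.T@(np.array(p)-s["tcp_pos"]))
```

```text
[   3.0891622  -338.49908242    0.35305288]
```

View pics/w2.png

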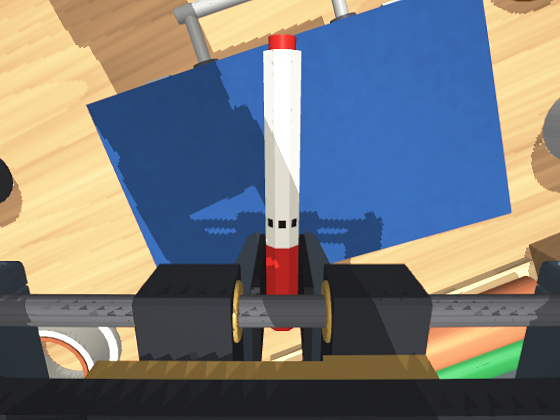

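The wrist picture shows the marker firmly gripped near its red cap and still level, running from (282,40) down to the pads.

>>> nudge_tcp:
  segments:
    - {"sx":-15, "sy":-45}
    - {"sx":-30, "sy":-95}
    - {"sx":-45, "sy":-145}
    - {"sx":-60, "sy":-195}
    - {"sx":-70, "sy":-245}
    - {"sx":-80, "sy":-270}
    - {"sx":-80, "sy":-280}
    - {"sx":-80, "sy":-280}
    - {"sx":-80, "sy":-280}

```text
time_s: 5.12
tcp_pos: [562.0, -286.9, 242.4]
tool_rot: [-0.657, -3.071, -0.001]
force: [-0.5, 0.1, -1.2]
width: 16.0
grasp_force: 5.0
```

Run:
```python
from h import *
c=snap("wrist","w3")
```

```text
(no output)
```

View pics/w3.png

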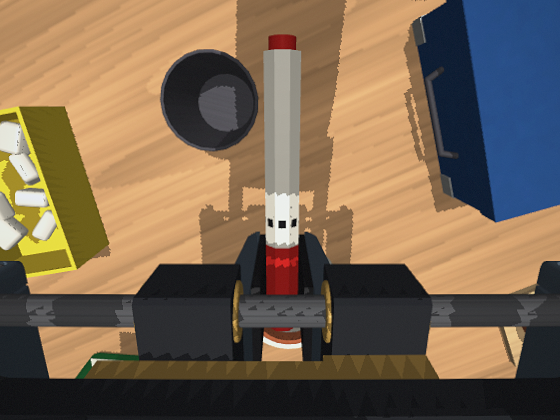

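The pot rim shows as an ellipse from x=161 to 258 and y=49 to 151, with its centre at about (209.5,100).

Run:
```python
from h import *
w=load("w3");t=load("top0");sd=load("side0");s=env.sense();c=R.from_rotvec(s["tool_rot"]).as_matrix()
p=onz(w,209.5,100,95);print(p,two(w,(209.5,100),t,(359.7,236.9)),two(w,(209.5,100),sd,(332.7,138.1)))
print("diam",np.linalg.norm(onz(w,161,100,95)-onz(w,258,100,95)),np.linalg.norm(onz(w,209,49,95)-onz(w,209,151,95)))
print("delta",c.T@(p-s["tcp_pos"]),s["tcp_pos"])
```

```text
[ 462.08979438 -305.55098244   95.        ] (array([ 461.28623963, -307.38761953,   88.63705044]), np.float64(1.5431802962595251)) (array([ 461.65534479, -306.23252008,   91.02008082]), np.float64(0.12120105386610312))
diam 78.27915155677998 79.10904836187257
delta [ 83.59388314 -57.98828637 147.64393801] [ 562.11025131 -286.91746982  242.6414965 ]
```

>>> nudge_tcp:
  segments:
    - {"sx":40, "sy":-25}
    - {"sx":80, "sy":-50}
    - {"sx":90, "sy":-58}
    - {"sx":90, "sy":-58, "sz":40}
    - {"sx":90, "sy":-58, "sz":80}
    - {"sx":90, "sy":-58, "sz":105}
    - {"sx":90, "sy":-58, "sz":115}
    - {"sx":90, "sy":-58, "sz":115}
    - {"sx":90, "sy":-58, "sz":115}

```text
time_s: 6.3
tcp_pos: [457.0, -304.6, 128.9]
tool_rot: [0.658, 3.069, -0.001]
force: [0.5, 0.5, -0.9]
width: 15.8
grasp_force: 5.0
```

>>> nudge_tcp:
  segments:
    - {"sz":5}
    - {"sz":10}
    - {"sz":15}
    - {"sz":20}
    - {"sz":20}

```text
time_s: 6.92
tcp_pos: [455.9, -304.2, 107.3]
tool_rot: [-0.659, -3.071, -0.0]
force: [0.6, -0.5, 1.1]
width: 15.9
grasp_force: 5.0
```

>>> nudge_tcp:
  segments:
    - {"sz":5}
    - {"sz":10}
    - {"sz":15}
    - {"sz":20}
    - {"sz":25}
    - {"sz":25}

```text
time_s: 7.68
tcp_pos: [455.8, -304.0, 82.0]
tool_rot: [-0.659, -3.071, -0.001]
force: [1.1, -1.1, -0.6]
width: 15.8
grasp_force: 5.0
```

>>> nudge_tcp:
  segments:
    - {"sz":4}
    - {"sz":8}
    - {"sz":12}
    - {"sz":15}
    - {"sz":15}

```text
time_s: 8.3
tcp_pos: [455.8, -304.0, 67.3]
tool_rot: [-0.659, -3.071, -0.001]
force: [0.8, 0.4, -0.2]
width: 16.0
grasp_force: 5.0
```

```bash
python3 -c "
from h import *
snap('wrist','w4');snap('side','s4')
a=load('w4')['img'];b=cv2.resize(load('s4')['img'][90:180,280:400],(480,360));a=cv2.resize(a,(480,360))[:,120:430]
cv2.imwrite('pics/c4.png',np.hstack([a,b])[:,:,::-1])"
```

```text
(no output)
```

View pics/c4.png

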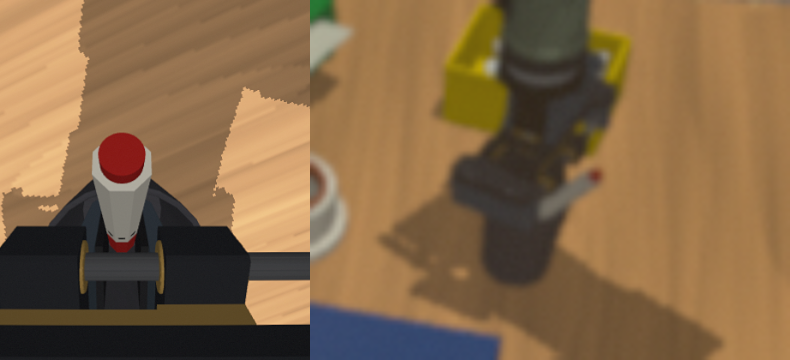

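The marker is tipped at roughly 55°, with its cap end inside the pot and its plug end up over the rim at (122,155) in the left half. I'll release it now.

>>> nudge_tcp:
  segments:
    - {}
    - {}
    - {}
    - {}
  finger_gap: 22

```text
time_s: 8.9
tcp_pos: [455.9, -304.1, 67.7]
tool_rot: [-0.659, -3.072, -0.0]
force: [0.7, 0.1, 0.4]
width: 22.0
grasp_force: 0.0
```

>>> nudge_tcp:
  segments:
    - {"sz":-10}
    - {"sz":-30}
    - {"sz":-60}
    - {"sz":-100}
    - {"sz":-140}
    - {"sx":-40, "sy":40, "sz":-140}
    - {"sx":-80, "sy":80, "sz":-140}
    - {"sx":-90, "sy":90, "sz":-140}
    - {"sx":-90, "sy":90, "sz":-140}

```text
time_s: 10.02
tcp_pos: [575.1, -258.7, 207.6]
tool_rot: [-0.657, -3.071, 0.0]
force: [0.1, -1.1, -0.9]
width: 21.9
grasp_force: 0.0
```

```bash
python3 -c "
from h import *
snap('wrist','w5');snap('side','s5');snap('top','t5')
a=cv2.resize(load('w5')['img'],(400,300));b=cv2.resize(load('s5')['img'][100:190,290:410],(400,300))
cv2.imwrite('pics/c5.png',np.hstack([a,b])[:,:,::-1])"
```

```text
(no output)
```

View pics/c5.png

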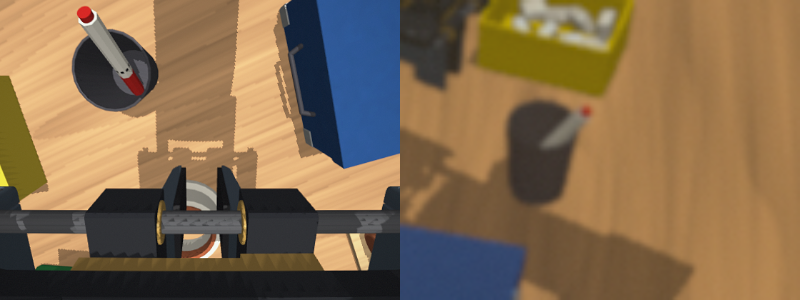

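The wrist view (left half) shows the marker leaning in the pot, cap down at (130,80) and plug end up at (85,14). It is standing as asked, so I move on to the handle.

>>> nudge_tcp:
  segments:
    - {"sx":30, "sy":18, "spin":0.15}
    - {"sx":60, "sy":36, "spin":0.3}
    - {"sx":90, "sy":54, "spin":0.45}
    - {"sx":120, "sy":72, "spin":0.6}
    - {"sx":150, "sy":90, "spin":0.75}
    - {"sx":180, "sy":108, "spin":0.9}
    - {"sx":200, "sy":120, "spin":1.05}
    - {"sx":215, "sy":130, "spin":1.2}
    - {"sx":215, "sy":130, "spin":1.27}
    - {"sx":215, "sy":130, "spin":1.27}
    - {"sx":215, "sy":130, "spin":1.27}
  finger_gap: 32

```text
time_s: 11.55
tcp_pos: [431.9, -52.8, 207.9]
tool_rot: [2.353, 2.082, 0.0]
force: [-0.3, -0.7, 0.5]
width: 32.0
grasp_force: 0.0
```

```bash
python3 -c "
from h import *
snap('wrist','w6');s=env.sense();print(s['joint_positions'])"
```

```text
[-1.47902113e-01  1.18653998e-01  1.89984536e+00 -4.40283625e-06
  1.12293664e+00 -2.57722703e-02]
```

View pics/w6.png

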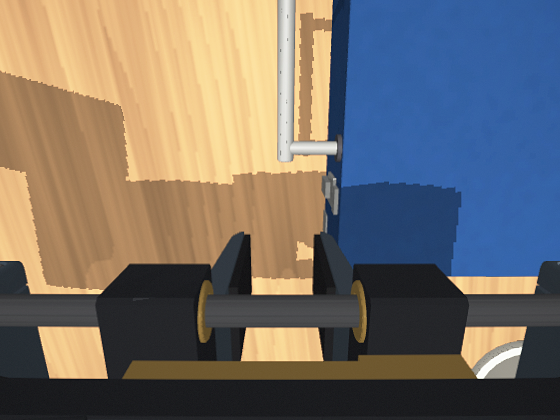

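The bar runs straight up the frame from its near end at (285,160) to (286.5,5). Its post is at row 148 and it is parallel to tool x.

Run:
```python
from h import *
w=load("w6");t=load("top0");sd=load("side0");s=env.sense();c=R.from_rotvec(s["tool_rot"]).as_matrix()
e=onz(w,285,160,97);q=onz(w,286.5,5,97);print(e,q,two(w,(285,160),t,(285.4,243.6)),two(w,(285,160),sd,(335,198)))
d=(q-e)/np.linalg.norm(q-e);print("dir in tool",c.T@d);m=e+65*d
print("mid",m,"delta",c.T@(m-s["tcp_pos"]))
```

```text
[439.32383526 -12.99138821  97.        ] [452.61598696  89.16441816  97.        ] (array([437.67210991, -15.16484615,  79.69602203]), np.float64(3.1108936546157184)) (array([438.15810188, -12.50233164, 100.12649151]), np.float64(2.381566065394528))
dir in tool [ 9.99973635e-01  7.26152493e-03 -6.86780722e-06]
mid [447.71070692  51.46526686  97.        ] delta [105.34310172   2.83957659 110.84252886]
```

>>> nudge_tcp:
  segments:
    - {"sx":50, "sy":1}
    - {"sx":104, "sy":2.5}
    - {"sx":104, "sy":2.5, "sz":30}
    - {"sx":104, "sy":2.5, "sz":65}
    - {"sx":104, "sy":2.5, "sz":95}
    - {"sx":104, "sy":2.5, "sz":107}
    - {"sx":104, "sy":2.5, "sz":109}
    - {"sx":104, "sy":2.5, "sz":109}
    - {"sx":104, "sy":2.5, "sz":109}

```text
time_s: 12.72
tcp_pos: [448.2, 50.6, 99.7]
tool_rot: [2.352, 2.081, 0.003]
force: [-0.3, -0.1, 0.2]
width: 31.8
grasp_force: 0.0
```

>>> nudge_tcp:
  segments:
    - {}
    - {}
    - {}
    - {}
    - {}
  finger_gap: 5
  force: 12

```text
time_s: 13.35
tcp_pos: [447.4, 50.7, 99.0]
tool_rot: [-2.353, -2.082, -0.0]
force: [-0.9, 0.2, 4.7]
width: 11.4
grasp_force: 12.0
```

>>> nudge_tcp:
  segments:
    - {"sy":2, "sz":-19}
    - {"sy":5.5, "sz":-38}
    - {"sy":11, "sz":-57}
    - {"sy":17.5, "sz":-75}
    - {"sy":26, "sz":-93}
    - {"sy":36, "sz":-109}
    - {"sy":36, "sz":-109}
  finger_gap: 5
  force: 15

```text
time_s: 14.22
tcp_pos: [480.6, 46.4, 207.6]
tool_rot: [-2.349, -2.078, 0.008]
force: [-6.7, 0.6, 0.5]
width: 11.7
grasp_force: 15.0
```

>>> nudge_tcp:
  segments:
    - {}
    - {}

```text
time_s: 14.48
tcp_pos: [480.0, 46.5, 206.5]
tool_rot: [-2.349, -2.078, 0.009]
force: [-6.7, 1.3, 1.0]
width: 11.5
grasp_force: 15.0
```

>>> nudge_tcp:
  segments:
    - {"sy":9, "sz":-16}
    - {"sy":21, "sz":-31}
    - {"sy":35, "sz":-44}
    - {"sy":50, "sz":-57}
    - {"sy":66, "sz":-67}
    - {"sy":83, "sz":-77}
    - {"sy":83, "sz":-77}
    - {"sy":83, "sz":-77}
    - {"sy":83, "sz":-77}

```text
time_s: 15.6
tcp_pos: [564.1, 35.9, 286.6]
tool_rot: [-2.352, -2.081, 0.002]
force: [-7.0, -0.5, 10.7]
width: 11.5
grasp_force: 15.0
```

Run:
```python
from h import *
s=env.sense();p=s["tcp_pos"];x=np.array([np.cos(np.radians(-7)),np.sin(np.radians(-7))])
b0=np.array([447.4,50.5]);h=b0+222*x;rx=(p[:2]-h)@x
for z0 in(97,99):print(np.degrees(np.arctan2(p[2]-z0+12,-rx)-np.arctan2(12,222)),np.hypot(rx,p[2]-z0+12))
snap("side","s7");snap("wrist","w7")
a=cv2.resize(load("s7")["img"][110:290,220:400],(400,400));b=cv2.resize(load("w7")["img"],(400,300));b=np.vstack([b,np.zeros((100,400,3),np.uint8)])
cv2.imwrite("pics/c7.png",np.hstack([a,b])[:,:,::-1])
```

```text
59.517373694847215 227.03095686629595
59.28335276437947 225.257021427161
```

View pics/c7.png

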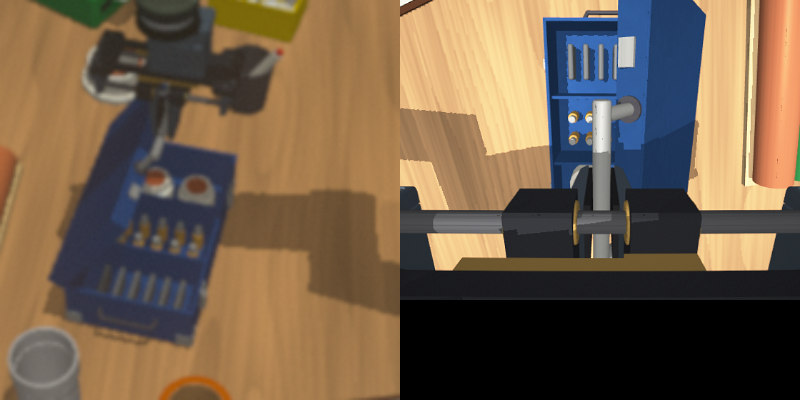

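The lid stands open with the bar between the pads, and the marker is still in the pot at (265,75) in the left half. The fitted angle is about 59.4°. I'll ease off the radial push, then check that it holds steady.

>>> nudge_tcp:
  segments:
    - {"sy":-0.5, "sz":-1.5}
    - {"sy":-1, "sz":-3}
    - {"sy":-1, "sz":-3}
    - {"sy":-1, "sz":-3}
  finger_gap: 5
  force: 20

```text
time_s: 16.2
tcp_pos: [564.5, 35.8, 287.0]
tool_rot: [2.353, 2.082, -0.002]
force: [0.4, -2.4, -2.5]
width: 11.4
grasp_force: 20.0
```

>>> nudge_tcp:
  segments:
    - {}
    - {}
    - {}
    - {}
    - {}
    - {}
    - {}
    - {}

```text
time_s: 17.2
tcp_pos: [564.7, 35.8, 287.2]
tool_rot: [2.352, 2.081, -0.001]
force: [2.4, -5.1, -7.1]
width: 11.4
grasp_force: 20.0
```

Run:
```python
from h import *
s=env.sense();print(np.abs(s["qvel"]).max());w=snap("wrist","w8");snap("side","s8")
# bar far end seen by wrist, triangulated against plane of constant chest y (bar end 65 from middle)
x=np.array([np.cos(np.radians(-7)),np.sin(np.radians(-7)),0]);y=np.array([-x[1],x[0],0])
o,r=ray(w,283,150);m=np.array([447.4,50.5,97]);e=m+65*y
q=o+r*((e-o)@y)/(r@y);h=m+222*x-[0,0,12];rx=(q-h)@x
print("bar end",q,np.degrees(np.arctan2(q[2]-h[2],-rx)-np.arctan2(12,222)),np.hypot(rx,q[2]-h[2]))
d=np.abs(load("s7")["img"].astype(int)-load("s8")["img"])[100:300,200:400].mean();print("img change",d)
```

```text
0.0009314088587061275
bar end [573.07899908 100.55669794 324.28120175] 63.5438795795702 260.6499660945447
img change 1.1664083333333333
```

>>> nudge_tcp:
  segments:
    - {"sy":0.3, "sz":0.6}
    - {"sy":0.3, "sz":0.6}
    - {"sy":0.3, "sz":0.6}
    - {"sy":0.3, "sz":0.6}
    - {"sy":0.3, "sz":0.6}
    - {"sy":0.3, "sz":0.6}
    - {"sy":0.3, "sz":0.6}
    - {"sy":0.3, "sz":0.6}

```text
time_s: 18.3
tcp_pos: [564.8, 35.8, 287.2]
tool_rot: [2.352, 2.081, -0.001]
force: [1.0, -4.7, -3.6]
width: 11.6
grasp_force: 20.0
```

```bash
python3 -c "
from station import env
print(env.job_done())"
```

```text
the job is handed in; nothing more can be done
None
```

The marker is standing in the pen pot, cap end down and leaning on the rim, and the arm is holding the lid by its handle at about 60° (worked out from the arm's travel); I handed the job in at about 18 s, and no verdict came back.

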